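# Hold a tapered feeler blade snug in a capacitor's plate gap

### The arm

A 6-joint arm with a two-finger parallel gripper is mounted at the origin on a cart in front of the work surface, level with it; the furniture and walls round the work are solid. World frame = base frame: x ahead of the robot, y to its left, z up, the work surface at z = 0. Lengths are in m, angles in rad, forces in N, time in s.
With the tool pointing down it reaches from about 0.35 to 0.975 m from the base axis. Payload 4.9 kg.
Tool frame: the origin (TCP) lies on the front face of the gripper's body, between the roots of the fingers; the fingertips stand ctrl.tip_extent ahead of it and the grasp point (between the pads) lies 54 mm ahead of it (ctrl.tip_extent is the distance from the TCP to the fingertips, in m); z points along the fingers, y is the line along which they close (so a half turn about z gives the same grasp; the last joint's range is limited). The gripper opens to 85 mm and grips with 20 to 120 N. Pads are 22 mm wide; open, the fingers measure 114 mm over their backs; the gripper's body (76 mm by 85 mm) begins 54 mm behind the grasp point. The pads swing forward as they close: fully open they stand 13 mm farther back than shut.
Start: joints at [1.115, 0.053, 1.613, -0, 1.476, -0.119], TCP at [0.207, 0.59, 0.304] pointing down, gripper open.
Joint ranges: [-3.01, 3.01], [-1.01, 2.22], [0.06, 2.58], [-1.02, 4.17], [0.09, 2.62], [-3.14, 3.14]. Speed limits (rad/s): [2.57, 2.57, 3.14, 3.14, 3.14, 3.14].

### API

Orientations are given as a rotation vector (axis times angle).
In Python, from station import ctrl gives the robot as it stands.
- The arm moves only by the tool apply_moves, never from a script. Its argument "rows" is one flat list of numbers, 6 for each row, row after row: the shift along the tool's x, y, z normalised to -1 to 1, where 1 is 0.6 m, then the turn, a rotation vector about the tool's x, y, z normalised to -1 to 1, where 1 is 90 degrees. A call has 1 to 20 rows; each row is the pose to reach, as a shift and turn from the pose commanded when the call began, along the tool's axes at that moment; what a row does not reach only later rows make up. A row lasts 1/10 s, in which the tool goes at most 50 mm and 8.59 degrees, less where a joint would pass 70% of its speed; a pose out of reach is approached as far as the arm can. A call with a number of a shift or a turn outside -1 to 1 is refused whole. A call with a gripper value outside its range is refused whole. "grip" is the opening, from 0 (shut) to 1 (fully open), set as the call begins (left out, the last holds). The fingers move at their own pace and stop on an object; "grip_force" is the grip in N (left out, the last holds). Time passes only in rows, so rows that repeat a pose let the fingers close. It gives the time, the measured TCP pose, the force, the opening and the grip force at its end, in the units of the state.
- ctrl.get_obs(): the state, without advancing time (a new reading comes with each control period).
- ctrl.get_image(name): name is "scene" or "top" or "wrist"; returns (picture, depth): 384x512x3 uint8, blue, green, red; 384x512 float32, m along the optical axis (not along the pixel's ray), 0 where there is no reading.
- ctrl.camera_model(name): a dict with "mtx" (3x3 intrinsics, pixels), "k1" (the pictures are not rectified: a ray, as slopes to the right and down, at radius r is drawn at 1 + k1 r^2 times it, then the intrinsics apply), "R" (3x3) and "t" (3): a world point X has camera coordinates R X + t; the wrist camera has in their place "tool_from_camera" (4x4, takes a point from camera to tool coordinates, whose origin is the TCP and whose axes are the flange's). Camera axes: x right, y down, z forward; pixel columns grow to the right and rows downward; lengths in m; the calibration is good to about 2 mm. A picture is of the moment at which its call begins: read the wrist's pose just before it. camera_model takes no time and is no camera call.
- ctrl.finish_job(): hands the job in; it is judged then, once.
The state is a dict: "t": time; "q": joint angles; "dq": joint speeds; "effort": joint torques, N m; "tool_pos": TCP position; "tool_rot": TCP orientation; "contact_force": force on the tool from outside, world axes, zero at the start; "wrist_torque": the same for the moment, N m; "opening": finger opening in m; "grip_force": force on a finger pad.
Only numpy, scipy, OpenCV 4.12 (cv2) and the standard library are available. Lean on these libraries where they do the work, as an engineer would, in place of code of your own. Each camera call takes 0.05 s, during which the arm holds its last target. There are 200 camera calls.

### The job

The spacing of the plate capacitor is about to be locked: take the red-handled feeler blade out of the rack, bring its blade point-down into the gap between the copper and the aluminium plate from above, and ease it down gently until it drags snugly, with both plates touching it and the sprung copper plate pushed back by a millimetre or so, never rammed in. Finish while still holding the handle, the blade upright and steady at that depth. Leave the blue gauge in the rack, and do not disturb the flux pot and the tape roll.

Things in the scene. Friction and masses are not known exactly. Their poses are not given: they have to be found in the camera images.
- red_grip (a point): centre of the red handle of the feeler gauge (handle 34 mm along its x, 22 mm thick along its y, 50 mm high), 25 mm above the handle's underside; pinch it across the 22 mm (y). z points up out of the handle. Below the handle a steel blade 65 mm long, 22 mm wide along x, tapers evenly along y from 9.5 mm at the handle to 3.0 mm at the tip, so each 10 mm deeper is 1 mm thicker. 70 g
- red_tip (a point): middle of the lower end of the red gauge's blade, 90 mm below red_grip; same axes
- red_gauge: the same red gauge as a whole; origin in the middle of the underside of the handle, 25 mm below red_grip
- blue_grip (a point): centre of the blue handle of the other feeler gauge, same handle size, with a thicker blade (7.5 to 11.5 mm) that does not fit this gap; stays in the rack
- rack: grey fixed rack, 150 mm along its x, 64 mm along y, 70 mm high, origin at the centre of its underside. Two slots (27 x 14 mm) 34 mm either side of the centre along x; a gauge hangs in each, its handle resting upright on the rack's top at z = 70 mm with its x along the rack's x. Which gauge is in which slot varies
- capacitor: fixed black base of the plate capacitor (84 mm along its x, 164 mm along y, 12 mm thick), origin at the centre of its underside. On it a grey head slides freely up to 7 mm either way along y on two rods, lightly centred, so that the gap centres itself on a blade. On the head stand two upright plates, each 50 mm along x and 60 mm high, facing one another across y: copper (sprung) on the -y side, pale aluminium (held by a brass screw) on the +y side
- gap_mouth (a point): top of the gap, on the sliding head, 104 mm above the bench: level with the upper edge of the parallel part of the plates, midway along them in x and (to 0.8 mm) midway in y; same axes as the capacitor. The gap runs straight down from here, 4.5 to 6 mm wide (differs each time) and over 65 mm deep; above it flared lips, up to 8 mm higher, open the mouth to about 18 mm
- sprung_plate (a joint): how far the copper plate is pushed back from its stop, away from the gap, in m; 0 with nothing in the gap, at most 0.006. Spring: 1 N at the stop and 2 N more per mm. The blade must push it back about 1 mm (0.4 to 2.2 mm counts as snug, over 3.5 mm as rammed); pushing the blade down then takes about 4 N against the drag (2 N at first touch, 7 N at 2.2 mm)
- set_plate: the aluminium plate, set by its brass screw, does not yield
- flux_pot: loose flux pot, white with black lid, 44 mm across, 34 mm high, origin at its underside; a bystander
- tape_roll: loose roll of blue tape, 66 mm across, 19 mm high, origin at its underside; a bystander

How it is judged:
On the way, in this order (a step that is already met when the one before it is completed fails the run):
1. the red gauge is held clear above the rack (height (world z) of red_tip above 0.08 m and contact force between the fingers and red_gauge above 1 N), for 0.1 s.
2. the tip of the red blade is in the gap (z of red_tip in the frame of gap_mouth below -0.005 m and horizontal distance between red_tip and gap_mouth below 0.014 m), for 0.1 s.
At the end, for the whole second after the job is handed in: Red blade held in the gap, tip 12 mm or more below the plate edge, within 14 mm of mid-gap, upright to 0.12 rad, aligned to 0.15 rad, still; copper plate pushed back 0.4-2.2 mm; each plate presses over 0.8 N; grip over 1 N; blue gauge moved under 15 mm, pot and tape under 20 mm (value of joint sprung_plate between 0.0004 and 0.0022 m and contact force between red_gauge and sprung_plate above 0.8 N and contact force between red_gauge and set_plate above 0.8 N and contact force between the fingers and red_gauge above 1 N and z of red_tip in the frame of gap_mouth below -0.012 m and horizontal distance between red_tip and gap_mouth below 0.014 m and angle between red_gauge's own z axis and vertical below 0.12 rad and angle between the y axis of red_gauge and the y axis of capacitor, either way round below 0.15 rad and linear speed of red_gauge below 0.01 m/s and distance of blue_grip from where it was at the start of the episode below 0.015 m and distance of each of flux_pot, tape_roll from where it was at the start of the episode below 0.02 m); the arm keeps its last pose, push and grip.
It fails at once if the blade is rammed in: the copper plate is pushed back more than 3.5 mm (value of joint sprung_plate above 0.0035 m).
It fails at once if the blue gauge is disturbed (moved over 15 mm) (distance of blue_grip from where it was at the start of the episode above 0.015 m).
It fails at once if the flux pot or the tape roll is disturbed (moved over 20 mm) (distance of any of flux_pot, tape_roll from where it was at the start of the episode above 0.02 m).
It also fails if it takes over 45 s, if anything falls off the work surface, if the arm or the gripper's body presses on something with over 40 N, if the wrist force passes 120 N, or if a joint passes its speed limit or range.

## Working session

There is one attempt and no reset: what is moved stays moved. The work goes in short steps, Python scripts to look and compute and a tool call to move; the robot and the scene stay as the last step left them, time stands still between calls to the robot, and variables do not carry over. Pictures are saved under pics/ and viewed, at most 10 in all, crops included, and the job is handed in when it is done.

Besides the shell and the picture viewer there is one more tool, called after ">>>" as name(argument=value, ...) on one line, values as JSON. apply_moves: Moves the arm, as the interface text tells. Its arguments: {"type":"object","properties":{"rows":{"type":"array","items":{"type":"number"}},"grip":{"type":"number"},"grip_force":{"type":"number"}},"required":["rows"]}

```bash
mkdir -p pics; cat > h.py <<'E'
import numpy as np, cv2
from scipy.spatial.transform import Rotation as Ro
from station import ctrl
def cam(name,obs=None):
    m=ctrl.camera_model(name)
    if 'R' in m: R=np.array(m['R']);t=np.array(m['t']); return m,R,t
    T=np.array(m['tool_from_camera']); Rt=Ro.from_rotvec(obs['tool_rot']).as_matrix(); p=np.array(obs['tool_pos'])
    Rw=Rt@T[:3,:3]; c=Rt@T[:3,3]+p
    return m,Rw.T,-Rw.T@c
def rays(c,uv):
    m,R,t=c; uv=np.atleast_2d(np.asarray(uv,float)); K=np.array(m['mtx'])
    d=cv2.undistortPoints(uv[:,None],K,np.array([m['k1'],0,0,0,0.]))[:,0] if 0 else None
    xd=np.c_[(uv[:,0]-K[0,2])/K[0,0],(uv[:,1]-K[1,2])/K[1,1]]
    x=xd.copy()
    for _ in range(20): x=xd/(1+m['k1']*(x**2).sum(1))[:,None]
    return np.c_[x,np.ones(len(x))]
def onplane(c,uv,z):
    r=rays(c,uv)@c[1]; o=-c[1].T@c[2]
    return o+r*((z-o[2])/r[:,2])[:,None]
def cloud(c,depth):
    v,u=np.mgrid[:depth.shape[0],:depth.shape[1]]
    r=rays(c,np.c_[u.ravel(),v.ravel()])*depth.ravel()[:,None]
    return ((r-c[2])@c[1]).reshape(*depth.shape,3)
E
python3 - <<'E'
from h import *
o=ctrl.get_obs(); print(o, ctrl.tip_extent)
for n in ('scene','top','wrist'):
    o=ctrl.get_obs()
    im,d=ctrl.get_image(n); cv2.imwrite(f'pics/{n}0.png',im); np.savez(f'{n}0.npz',im=im,d=d)
    c=cam(n,o); print(n,(-c[1].T@c[2]).round(3),np.array(c[0]['mtx'])[0,0])
E
```

```text
{'t': 0.0, 'q': array([ 1.11500047e+00,  5.33250106e-02,  1.61428414e+00, -3.02391710e-05,
        1.47600026e+00, -1.18998383e-01]), 'dq': array([-0.00122437, -0.00218384,  0.00066238, -0.00063186,  0.00314246,
        0.00093643]), 'effort': array([ 1.44610326e-04, -3.93690634e+01, -3.70167124e+01, -1.29260175e-04,
        7.43972138e-03, -1.11121028e-05]), 'tool_pos': array([0.20633582, 0.58945592, 0.30268851]), 'tool_rot': array([-5.26447638e-01, -3.09661715e+00,  3.05085857e-03]), 'contact_force': array([-0.13292825,  0.2291863 ,  0.01664284]), 'wrist_torque': array([-0.02293831, -0.01399375, -0.04999344]), 'grip_force': 0.0, 'opening': 0.08557321103977125} 0.0726
scene [ 0.03  -0.412  0.677] 369.4678932926052
top [ 0.463 -0.041  0.921] 413.7692574443038
wrist [0.144 0.612 0.373] 292.510348602599
```

View pics/top0.png

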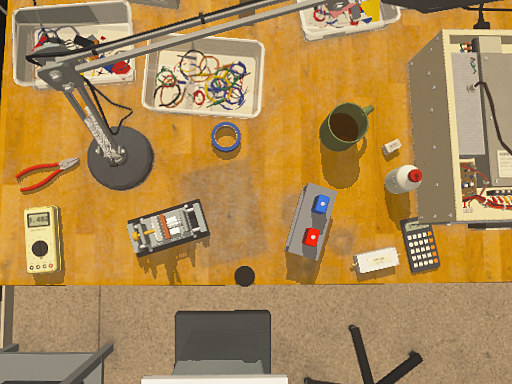

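View pics/scene0.png

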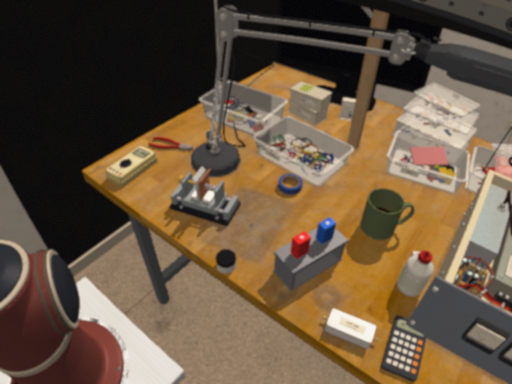

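The top view shows the rack near (311,222), with the red handle at (312,237) and the blue at (321,203). The capacitor is near (167,229), the pot at (245,276) and the tape at (226,138). The scene view agrees. Next I measure from the top view.

```bash
python3 - <<'E'
from h import *
z=np.load('top0.npz'); im,d=z['im'],z['d']; c=cam('top'); P=cloud(c,d)
hsv=cv2.cvtColor(im,cv2.COLOR_BGR2HSV).astype(int); H,S,V=hsv[...,0],hsv[...,1],hsv[...,2]
def roi(x0,y0,x1,y1):
    m=np.zeros(H.shape,bool); m[y0:y1,x0:x1]=1; return m
def rect(n,m):
    p=P[m]; r=cv2.minAreaRect((p[:,:2]*1000).astype(np.float32)); print(n,m.sum(),'med',np.median(p,0).round(4),'z',p[:,2].min().round(3),p[:,2].max().round(3),'rect',np.round(r[0],1),np.round(r[1],1),round(r[2],1))
top=P[...,2]
R=roi(280,180,345,265)
rect('red',R&((H<8)|(H>172))&(S>150)&(top>.108))
rect('blue',R&(H>100)&(H<130)&(S>150)&(top>.108))
rect('rack',R&(top>.06)&(top<.078)&(S<80))
C=roi(120,190,220,265)
rect('cap base',C&(top>.006)&(top<.2))
rect('cap hi',C&(top>.09))
cop=C&(H<15)&(S>90)&(top>.07); rect('cop',cop)
rect('pot',roi(225,260,265,290)&(top>.02)&(top<.06))
rect('tape',roi(205,115,250,165)&(H>100)&(H<130)&(S>120))
crop=cv2.resize(im[190:265,120:220],None,fx=7,fy=7,interpolation=cv2.INTER_CUBIC)
cv2.imwrite('pics/capcrop.png',crop)
# height map text
for v in range(202,250,3): print(v,' '.join(f'{top[v,u]*1000:4.0f}' for u in range(132,208,3)))
o=ctrl.get_obs(); print(Ro.from_rotvec(o['tool_rot']).as_matrix().round(3))
E
```

```text
red 189 med [ 0.456  -0.1914  0.1193] z 0.109 0.921 rect [ 467.1 -124.8] [164.5  34.7] 81.1
blue 157 med [ 0.5221 -0.213   0.1198] z 0.115 0.921 rect [ 487.6 -138. ] [ 34.4 197.6] 24.3
rack 1719 med [ 0.4885 -0.1992  0.0698] z 0.06 0.076 rect [ 489.1 -203.9] [ 65.6 150.6] 72.9
cap base 2941 med [0.4745 0.0965 0.0368] z 0.006 0.114 rect [507.2 111.2] [151.5 162.3] 17.1
cap hi 321 med [0.4718 0.1031 0.1087] z 0.09 0.921 rect [480.4  53.7] [ 53.4 184.8] 5.5
cop 107 med [0.4775 0.0951 0.1093] z 0.08 0.921 rect [462.   37.8] [151.1  44.2] 74.2
pot 343 med [ 0.3731 -0.0629  0.0332] z 0.025 0.038 rect [373. -63.] [42.3 42.5] 0.2
tape 195 med [ 0.6758 -0.0231  0.0191] z 0.008 0.921 rect [586.4 -22.3] [247.4  59.9] 0.1
202   -0   -0    0   -0    0    1   -0    0    1   -2   -2    3   -1    1   -1   -1   -0    1    9   12    9    9   12    1   -1    2
205    2   -0   -1   -1   -1   -2    0    0    1    2    2    1   -1   -1    1   15   13   15   13    8   37   38   38    1    2    0
208   -0   -0    2    1   -1   -1   -1   -1    1   -1    2   -1   10   12   13   14   35   36   16   27   30   3
[... 1136 characters left out ...]
6  112  106   92  107  110   39   37   34   35   36   35   36   33   11   11   10   13   12
238   40   84   81   86   88   66   33   36  112  109  102  104   84   34   37   33   36   29   14   15   12   12   12   -0    1   -1
241   37   79   36   11   88   72   45   36  921   40   38   33   35   36   15   14   14   10   11   10    1    2    2   -2   -2   -2
244   41   39   37   18   87   69   35   38   33   37   35   13   13   12   12   15    6   -4   -0    2   -1    1    2   -0    2   -2
247   -2   40   38   32   29   13   36   35   14   11   13   13   10   -1   -1    0    1   -1    0    1   -0    0    0    2   -0    0
[[-0.944  0.33  -0.001]
 [ 0.33   0.944 -0.001]
 [ 0.    -0.002 -1.   ]]
```

View pics/capcrop.png

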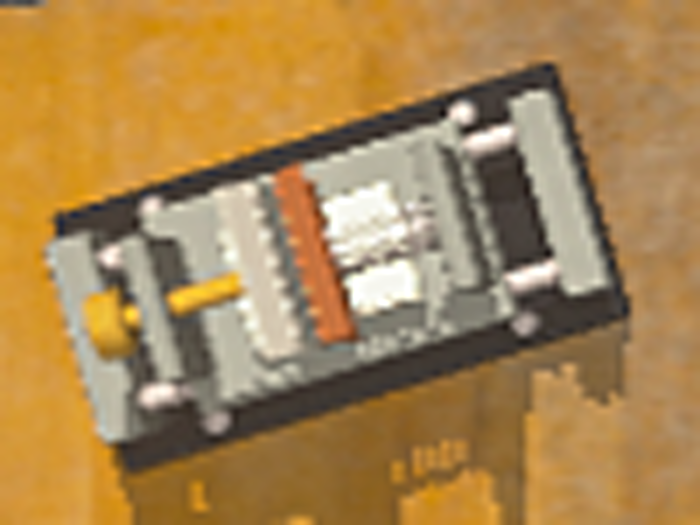

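The crop shows the capacitor turned about 17°, with aluminium on the left (+y), copper on the right, and the gap near crop (290,265). Next I refine the numbers and check clearance from the lamp.

```bash
python3 - <<'E'
from h import *
z=np.load('top0.npz'); im,d=z['im'],z['d']; c=cam('top'); P=cloud(c,d); top=P[...,2]
hsv=cv2.cvtColor(im,cv2.COLOR_BGR2HSV).astype(int); H,S=hsv[...,0],hsv[...,1]
def roi(x0,y0,x1,y1):
    m=np.zeros(H.shape,bool); m[y0:y1,x0:x1]=1; return m
def rect(n,m):
    p=P[m]; r=cv2.minAreaRect((p[:,:2]*1000).astype(np.float32)); print(n,m.sum(),p.mean(0).round(4),np.round(r[0],1),np.round(r[1],1),round(r[2],1))
R=roi(280,180,345,265)
rect('red',R&((H<8)|(H>172))&(S>150)&(top>.114)&(top<.13))
rect('blue',R&(H>100)&(H<130)&(S>150)&(top>.114)&(top<.13))
C=roi(120,190,220,265)
rect('cap',C&(top>.007)&(top<.2))
rect('plates',C&(top>.1)&(top<.2))
for n in('top','scene'):
    dd=np.load(n+'0.npz')['d']; Q=cloud(cam(n),dd)[dd>0.1]
    for x0 in np.arange(.3,.8,.1):
        s=[]
        for y0 in np.arange(-.4,.7,.1):
            q=Q[(Q[:,0]>=x0)&(Q[:,0]<x0+.1)&(Q[:,1]>=y0)&(Q[:,1]<y0+.1)]
            q=q[q[:,2]<.85]
            s.append(f'{q[:,2].max()*1000:4.0f}' if len(q)>3 else '   .')
        print(n,round(x0,1),' '.join(s))
E
```

```text
red 181 [ 0.4565 -0.1928  0.1193] [ 456.4 -193.7] [22.3 33.9] 73.0
blue 155 [ 0.5217 -0.2131  0.1197] [ 521.7 -213.5] [20.7 33.1] 72.1
cap 2937 [0.4747 0.0983 0.044 ] [507.2 111.2] [151.5 162.3] 17.1
plates 264 [0.4752 0.1041 0.1081] [475.7 103.4] [50.1 24.5] 17.6
top 0.3   30   11    6   38    5    5    4   39    5    .    .
top 0.4   30  122  125    5  114  114    5   47   36    .    .
top 0.5  113  124  120    5  113  112   40   38   35    .    .
top 0.6   98   99    6   23   22  430  428   16   16    .    .
top 0.7  406  408  415  427  426  423  416   75   75    .    .
scene 0.3   30    5    4   38    5    4    4   38    3 -740 -740
scene 0.4   31  123  123    5  114  115    5   45   35 -740 -740
scene 0.5  110  123   74    5  113  108   40   38   35 -740 -738
scene 0.6   97   98    5   24   22  430  428   15   13 -741 -743
scene 0.7  427  438  436  429  426  423   73   74   75    .    .
```

>>> apply_moves(rows=[-0.73,-0.626,-0.012,0,0,0,-0.73,-0.626,-0.012,0,0,0,-0.73,-0.626,-0.012,0,0,0,-0.73,-0.626,-0.012,0,0,0,-0.73,-0.626,-0.012,0,0,0,-0.73,-0.626,-0.012,0,0,0,-0.73,-0.626,-0.012,0,0,0,-0.73,-0.626,-0.012,0,0,0,-0.73,-0.626,-0.012,0,0,0,-0.73,-0.626,-0.012,0,0,0,-0.73,-0.626,-0.012,0,0,0,-0.73,-0.626,-0.012,0,0,0,-0.73,-0.626,-0.012,0,0,0,-0.73,-0.626,-0.012,0,0,0,-0.73,-0.626,-0.012,0,0,0,-0.73,-0.626,-0.012,0,0,0], grip=1)

```text
t: 1.75
tool_pos: [0.4953, 0.0918, 0.311]
tool_rot: [-0.523, -3.097, -0.0]
contact_force: [-0.5, -0.6, 0.0]
opening: 0.0854
grip_force: 0.0
```

```bash
python3 - <<'E'
from h import *
o=ctrl.get_obs(); im,d=ctrl.get_image('wrist'); np.savez('w1.npz',im=im,d=d,p=o['tool_pos'],r=o['tool_rot'])
print(o['t'],o['tool_pos'],o['tool_rot'],o['contact_force'])
cv2.imwrite('pics/w1.png',im)
E
```

```text
1.75 [0.49525177 0.09175081 0.31097344] [-5.23474612e-01 -3.09740737e+00 -2.07096163e-04] [-0.52041599 -0.58777656  0.03934798]
```

View pics/w1.png

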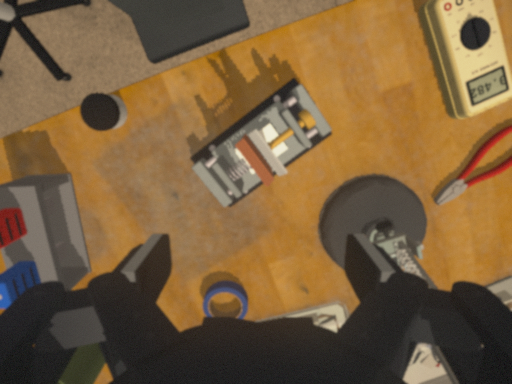

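The wrist view shows the capacitor plates at about (262,155) and both rack handles at left (10,230) and (18,280). I measure the plates and the red handle from this view too.

```bash
python3 - <<'E'
from h import *
z=np.load('w1.npz'); im,d=z['im'],z['d']; c=cam('wrist',dict(tool_pos=z['p'],tool_rot=z['r'])); P=cloud(c,d); top=P[...,2]
hsv=cv2.cvtColor(im,cv2.COLOR_BGR2HSV).astype(int); H,S=hsv[...,0],hsv[...,1]
def rect(n,m):
    p=P[m]; r=cv2.minAreaRect((p[:,:2]*1000).astype(np.float32)); print(n,m.sum(),p.mean(0).round(4),np.round(r[0],1),np.round(r[1],1),round(r[2],1))
C=np.zeros(H.shape,bool); C[80:220,180:340]=1
for lo in(.1,.104,.108): rect('plates',C&(top>lo)&(top<.13))
cu=(H<14)&(S>110)
rect('cop',C&cu&(top>.1)&(top<.13)); rect('alu',C&~cu&(top>.1)&(top<.13))
rect('base',C&(top>.008)&(top<.016))
for s in((0,200,30,258),(0,255,45,310)):
    m=np.zeros(H.shape,bool); m[s[1]:s[3],s[0]:s[2]]=1
    rect('handle',m&(S>120)&(top>.115)&(top<.13))
E
```

```text
plates 1124 [0.4754 0.1026 0.1084] [475.9 103.1] [50.3 24.8] 17.4
plates 1019 [0.4753 0.1026 0.1089] [475.9 103.1] [50.3 24.8] 17.4
plates 646 [0.4755 0.1027 0.1106] [475.8 103.1] [50.  24.8] 17.4
cop 568 [0.4775 0.0962 0.108 ] [477.9  96. ] [49.8  9.6] 17.2
alu 556 [0.4732 0.1092 0.1087] [475.9 103.1] [50.3 24.8] 17.4
base 1946 [0.4644 0.1092 0.0118] [517.7 115.9] [172.2 164.4] 17.5
handle 0 [nan nan nan] [0. 0.] [0. 0.] 0.0
handle 260 [ 0.5225 -0.2059  0.1189] [ 523.1 -206.4] [13. 34.] 60.1<stdin>:5: RuntimeWarning: Mean of empty slice.
  ret = um.true_divide(
```

Both views agree: gap mouth at (0.476, 0.103), 17.4°, and red handle at (0.4565, -0.193) with y at about 73°. Moving over it and down.

>>> apply_moves(rows=[-0.095,-0.47,0.135,0,0,-0.022,-0.095,-0.47,0.135,0,0,-0.022,-0.095,-0.47,0.135,0,0,-0.022,-0.095,-0.47,0.135,0,0,-0.022,-0.095,-0.47,0.135,0,0,-0.022,-0.095,-0.47,0.135,0,0,-0.022,-0.095,-0.47,0.135,0,0,-0.022,-0.095,-0.47,0.135,0,0,-0.022,-0.095,-0.47,0.135,0,0,-0.022,-0.095,-0.47,0.135,0,0,-0.022])

```text
t: 2.8
tool_pos: [0.457, -0.1931, 0.2307]
tool_rot: [0.469, 3.105, -0.0]
contact_force: [0.1, -0.3, -0.6]
opening: 0.0851
grip_force: 0.0
```

```bash
python3 - <<'E'
from h import *
o=ctrl.get_obs(); im,d=ctrl.get_image('wrist'); c=cam('wrist',o); P=cloud(c,d); top=P[...,2]
print(o['tool_pos'],o['tool_rot'])
hsv=cv2.cvtColor(im,cv2.COLOR_BGR2HSV).astype(int); H,S=hsv[...,0],hsv[...,1]
m=((H<8)|(H>172))&(S>120)&(top>.115)&(top<.13)&(abs(P[...,0]-.456)<.05)&(abs(P[...,1]+.193)<.05)
p=P[m]; r=cv2.minAreaRect((p[:,:2]*1000).astype(np.float32)); print(m.sum(),p.mean(0),r)
E
```

```text
[ 0.45699343 -0.19308397  0.23072918] [ 4.68977328e-01  3.10536412e+00 -3.68944031e-04]
1482 [ 0.45511442 -0.19323868  0.11953204] ((456.16546630859375, -193.5923309326172), (21.752159118652344, 33.569149017333984), 72.51901245117188)
```

>>> apply_moves(rows=[0,0,0.05,0,0,0,0,0,0.09,0,0,0,0,0,0.12,0,0,0,0,0,0.133,0,0,0,0,0,0.133,0,0,0])

```text
t: 3.35
tool_pos: [0.4561, -0.1934, 0.1494]
tool_rot: [-0.471, -3.104, -0.001]
contact_force: [-0.2, 0.6, -0.4]
opening: 0.0855
grip_force: 0.0
```

>>> apply_moves(rows=[0,0,0,0,0,0,0,0,0,0,0,0,0,0,0,0,0,0,0,0,0,0,0,0,0,0,0,0,0,0,0,0,0,0,0,0,0,0,0,0,0,0,0,0,0,0,0,0], grip=0, grip_force=60)

```text
t: 4.15
tool_pos: [0.4568, -0.1946, 0.151]
tool_rot: [0.473, 3.105, -0.001]
contact_force: [0.1, 0.2, 3.7]
opening: 0.0213
grip_force: 58.8
```

>>> apply_moves(rows=[0,0,-0.03,0,0,0,0,0,-0.07,0,0,0,0,0,-0.12,0,0,0,0,0,-0.18,0,0,0,0,0,-0.24,0,0,0,0,0,-0.24,0,0,0,0,0,-0.24,0,0,0])

```text
t: 4.85
tool_pos: [0.4564, -0.1944, 0.2945]
tool_rot: [0.473, 3.105, -0.0]
contact_force: [-0.5, -0.1, -1.5]
opening: 0.0213
grip_force: 58.7
```

```bash
python3 - <<'E'
from h import *
o=ctrl.get_obs(); print(o['tool_pos'],o['contact_force'],o['opening'],o['grip_force'])
z=ctrl.get_image('scene'); cv2.imwrite('pics/s2.png',cv2.resize(z[0][150:320,200:400],None,fx=3.5,fy=3.5))
R=Ro.from_rotvec(o['tool_rot']).as_matrix(); print(R.round(4))
a=np.deg2rad(17.4); yw=np.array([-np.sin(a),np.cos(a),0]); y=yw; zz=np.array([0,0,-1.]); x=np.cross(y,zz)
Rg=np.c_[x,y,zz]; print('turn/90',(Ro.from_matrix(R.T@Rg).as_rotvec()/(np.pi/2)).round(4),'shift/.6',(R.T@(np.array([.4758,.1032,o['tool_pos'][2]])-o['tool_pos'])/.6).round(4))
E
```

```text
[ 0.45643965 -0.19438091  0.2944874 ] [-0.53941096 -0.14879297 -1.54817109] 0.02134196460296019 58.70028913021088
[[-9.547e-01  2.977e-01  7.000e-04]
 [ 2.977e-01  9.547e-01 -4.000e-04]
 [-8.000e-04 -2.000e-04 -1.000e+00]]
turn/90 [-3.000e-04  4.000e-04 -3.858e-01] shift/.6 [ 1.168e-01  4.831e-01 -2.000e-04]
```

View pics/s2.png

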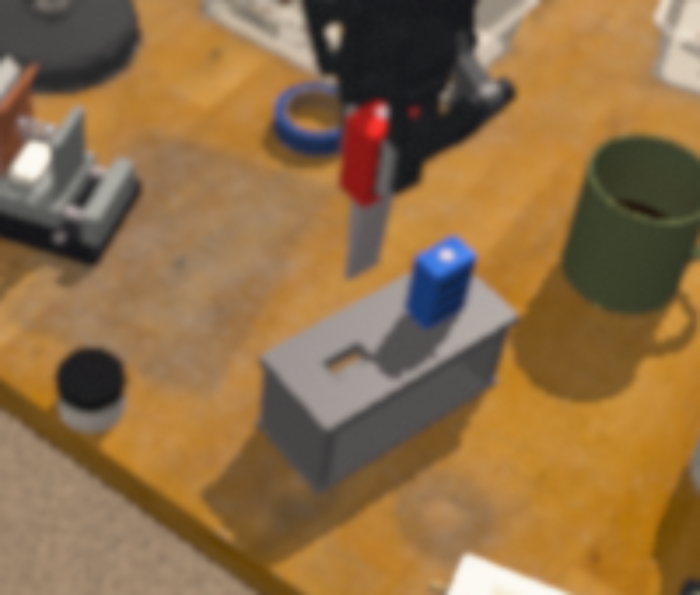

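The gauge is held clear and upright (handle at about crop (365,150)), and blue is undisturbed. Moving over the gap.

>>> apply_moves(rows=[0.03,0.12,0,0,0,-0.09,0.06,0.24,0,0,0,-0.18,0.085,0.35,0,0,0,-0.27,0.105,0.43,0,0,0,-0.34,0.117,0.483,0,0,0,-0.386,0.117,0.483,0,0,0,-0.386,0.117,0.483,0,0,0,-0.386,0.117,0.483,0,0,0,-0.386,0.117,0.483,0,0,0,-0.386,0.117,0.483,0,0,0,-0.386,0.117,0.483,0,0,0,-0.386])

```text
t: 6.0
tool_pos: [0.4757, 0.102, 0.294]
tool_rot: [0.472, -3.105, 0.0]
contact_force: [-0.8, 0.4, -0.9]
opening: 0.0214
grip_force: 59.1
```

```bash
python3 - <<'E'
from h import *
o=ctrl.get_obs(); print(o['tool_pos'],o['contact_force'])
R=Ro.from_rotvec(o['tool_rot']).as_matrix(); print(R.round(4)); p0=np.array(o['tool_pos'])
for n in('scene','top','wrist'):
    im,d=ctrl.get_image(n); c=cam(n,o); P=cloud(c,d)
    L=(P-p0)@R   # tool coords
    a=np.deg2rad(17.4); 
    hsv=cv2.cvtColor(im,cv2.COLOR_BGR2HSV).astype(int)
    m=(abs(L[...,0])<.03)&(abs(L[...,1])<.03)&(L[...,2]>.085)&(L[...,2]<.155)
    q=L[m]; print(n,m.sum())
    for lo in np.arange(.085,.155,.01):
        s=q[(q[:,2]>=lo)&(q[:,2]<lo+.01)]
        if len(s)>3: print(round(lo,3),len(s),np.percentile(s,[5,50,95],axis=0)[:,:2].round(4).tolist(),s[:,2].max().round(4))
    if n=='scene': cv2.imwrite('pics/s3.png',cv2.resize(im[90:240,120:320],None,fx=4,fy=4,interpolation=cv2.INTER_CUBIC))
    if n=='top':
        C=(P[...,2]>.1)&(P[...,2]<.13)&(abs(P[...,0]-.476)<.05)&(abs(P[...,1]-.103)<.05); print(C.sum())
E
```

```text
[0.47568492 0.1019908  0.29396044] [-0.76665553  0.44707624 -0.89847005]
[[-9.548e-01 -2.972e-01 -6.000e-04]
 [-2.972e-01  9.548e-01 -1.000e-04]
 [ 6.000e-04  1.000e-04 -1.000e+00]]
scene 149
0.085 27 [[-0.0094, -0.0069], [0.0088, -0.0055], [0.0125, 0.0013]] 0.0948
0.095 30 [[-0.0086, -0.0068], [0.0058, -0.0053], [0.0123, 0.0011]] 0.105
0.105 24 [[-0.0084, -0.0054], [0.005, -0.0043], [0.0106, 0.0002]] 0.1146
0.115 22 [[-0.0084, -0.0048], [0.0043, -0.0042], [0.0106, -0.0]] 0.1244
0.125 26 [[-0.0124, -0.005], [0.0038, -0.0035], [0.0104, -0.0003]] 0.135
0.135 20 [[-0.0106, -0.0043], [-0.0011, -0.0031], [0.0104, -0.0013]] 0.145
top 0
91
wrist 183
0.095 59 [[0.0103, -0.0028], [0.0109, 0.0002], [0.0112, 0.0039]] 0.1048
0.105 48 [[0.0102, -0.0023], [0.0108, 0.0009], [0.0113, 0.0035]] 0.1146
0.115 35 [[0.0107, -0.0018], [0.011, 0.0002], [0.0113, 0.0029]] 0.1247
0.125 22 [[0.0108, -0.0012], [0.011, 0.0002], [0.0112, 0.0023]] 0.1332
0.135 19 [[0.0108, -0.0013], [0.011, 0.0009], [0.0111, 0.0024]] 0.1444
```

View pics/s3.png

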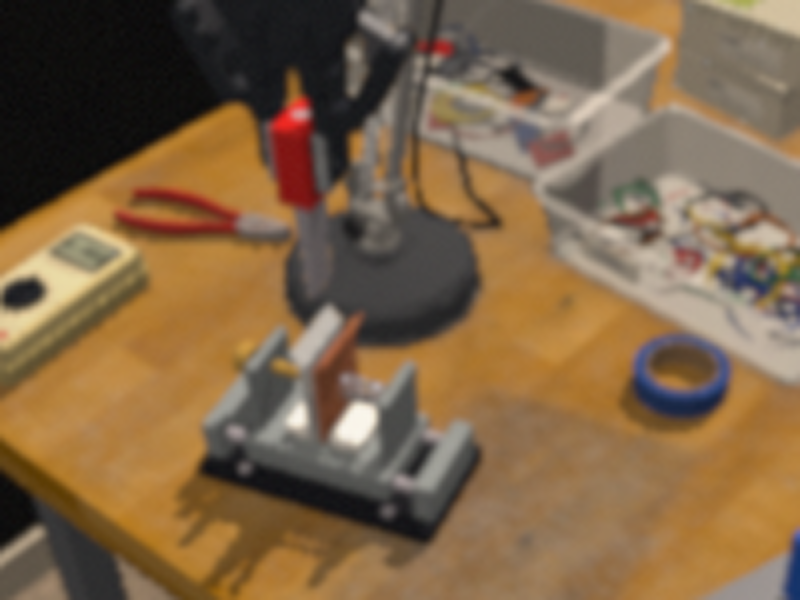

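The blade is upright and centred in the tool (wrist slices at y ≈ 0.3 mm), standing over the gap at crop (315,290). Descending into the mouth.

>>> apply_moves(rows=[0,0,0.02,0,0,0,0,0,0.04,0,0,0,0,0,0.055,0,0,0,0,0,0.063,0,0,0,0,0,0.068,0,0,0,0,0,0.073,0,0,0,0,0,0.078,0,0,0,0,0,0.083,0,0,0,0,0,0.088,0,0,0,0,0,0.09,0,0,0,0,0,0.09,0,0,0,0,0,0.09,0,0,0])

```text
t: 7.35
tool_pos: [0.4757, 0.1032, 0.2404]
tool_rot: [-0.476, 3.105, 0.0]
contact_force: [0.5, -0.0, -0.2]
opening: 0.0215
grip_force: 59.1
```

```bash
cat > f.py <<'E'
from h import *
F=[];p=[];T=[]
for i in range(6):
    ctrl.get_image('wrist'); o=ctrl.get_obs(); F.append(o['contact_force']); p.append(o['tool_pos']); T.append(o['wrist_torque'])
print(o['t'],np.mean(p,0).round(4),'F',np.mean(F,0).round(2),'sd',np.std(F,0).round(2),'T',np.mean(T,0).round(3),o['grip_force'])
im,d=ctrl.get_image('wrist'); c=cam('wrist',o); P=cloud(c,d)
a=np.deg2rad(17.4); M=np.array([[np.cos(a),np.sin(a)],[-np.sin(a),np.cos(a)]])
L=(P[...,:2]-[.4758,.1032])@M.T
hsv=cv2.cvtColor(im,cv2.COLOR_BGR2HSV).astype(int)
w=(P[...,2]>.1)&(P[...,2]<.118)&(abs(L[...,0])<.025)&(abs(L[...,1])<.03)
cu=(hsv[...,0]<14)&(hsv[...,1]>110)
for n,m in(('cu',w&cu),('al',w&~cu)):
    if m.sum()>5: print(n,m.sum(),(np.percentile(L[m][:,1],[3,50,97])*1000).round(2))
E
python3 f.py
```

```text
7.65 [0.4757 0.1032 0.2405] F [-0.11  0.22 -0.27] sd [0.44 0.67 0.65] T [0.008 0.011 0.006] 59.14772629737854
cu 452 [-11.79  -7.61  -3.41]
al 534 [-11.93   7.27  12.12]
```

>>> apply_moves(rows=[0,0,0.002,0,0,0,0,0,0.004,0,0,0,0,0,0.006,0,0,0,0,0,0.008,0,0,0,0,0,0.01,0,0,0,0,0,0.01,0,0,0])

```text
t: 8.3
tool_pos: [0.4755, 0.1032, 0.234]
tool_rot: [0.476, -3.105, -0.0]
contact_force: [-0.8, -0.4, -1.4]
opening: 0.0214
grip_force: 59.1
```

```bash
python3 f.py
```

```text
8.6 [0.4757 0.1032 0.2343] F [-0.22  0.04 -0.31] sd [0.3  0.36 0.32] T [ 0.01   0.017 -0.005] 59.14747416973114
cu 453 [-11.45  -7.27  -2.58]
al 543 [-11.89   7.2   12.34]
```

>>> apply_moves(rows=[0,0,0.002,0,0,0,0,0,0.004,0,0,0,0,0,0.006,0,0,0,0,0,0.008,0,0,0,0,0,0.008,0,0,0])

```text
t: 9.15
tool_pos: [0.4755, 0.1032, 0.2292]
tool_rot: [0.476, -3.105, -0.0]
contact_force: [-0.4, -1.1, -0.7]
opening: 0.0214
grip_force: 59.1
```

```bash
python3 f.py
```

```text
9.45 [0.4756 0.1032 0.2295] F [-0.3  -0.17 -0.57] sd [0.35 0.38 0.66] T [0.014 0.002 0.006] 59.14689302444458
cu 434 [-11.25  -7.08  -2.53]
al 526 [-11.67   7.09  12.31]
```

>>> apply_moves(rows=[0,0,0.002,0,0,0,0,0,0.004,0,0,0,0,0,0.006,0,0,0,0,0,0.008,0,0,0,0,0,0.008,0,0,0])

```text
t: 10.0
tool_pos: [0.4756, 0.1032, 0.2245]
tool_rot: [0.476, -3.105, -0.0]
contact_force: [0.4, -0.2, -0.7]
opening: 0.0212
grip_force: 59.2
```

```bash
python3 f.py
```

```text
10.3 [0.4756 0.1032 0.2246] F [ 0.27 -0.01 -1.32] sd [0.32 0.34 0.7 ] T [-0.001 -0.024 -0.007] 59.179701805114746
cu 418 [-10.9   -6.91  -2.44]
al 552 [-11.35   7.    12.64]
```

>>> apply_moves(rows=[0,0,0.002,0,0,0,0,0,0.004,0,0,0,0,0,0.006,0,0,0,0,0,0.006,0,0,0])

```text
t: 10.75
tool_pos: [0.4758, 0.1032, 0.2212]
tool_rot: [-0.476, 3.105, 0.0]
contact_force: [0.2, 1.5, -0.4]
opening: 0.0208
grip_force: 59.3
```

```bash
python3 f.py
```

```text
11.05 [0.4758 0.1032 0.2212] F [0.66 0.32 0.43] sd [0.56 0.38 0.41] T [ 0.019 -0.165 -0.008] 59.26923930644989
cu 425 [-11.24  -6.87  -2.41]
al 573 [-11.68   6.86  12.76]
```

```bash
python3 - <<'E'
from h import *
im,_=ctrl.get_image('wrist'); im2,_=ctrl.get_image('scene')
a=cv2.resize(im[130:380,150:390],(400,417),interpolation=cv2.INTER_CUBIC); b=cv2.resize(im2[130:234,150:250],(400,417),interpolation=cv2.INTER_CUBIC)
cv2.imwrite('pics/c4.png',np.hstack([a,b]))
o=ctrl.get_obs();print(o['tool_pos'],o['wrist_torque'],o['contact_force'],o['opening'])
E
```

```text
[0.47577543 0.10321849 0.22120008] [ 0.02122084 -0.25253953  0.00940711] [ 1.34285371 -0.64605641  0.92235477] 0.021176046312706344
```

View pics/c4.png

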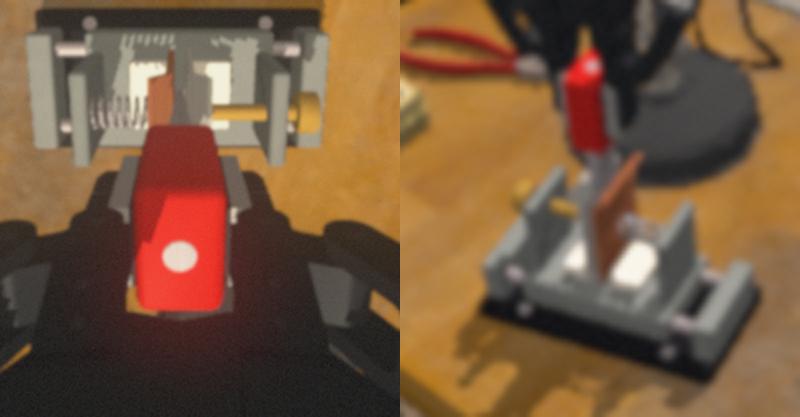

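The blade is in the gap and upright (left half: handle at (180,230); right half: blade between plates at (600,210)). Contact seems to be just beginning, so I continue in small steps.

>>> apply_moves(rows=[0,0,0.002,0,0,0,0,0,0.004,0,0,0,0,0,0.005,0,0,0,0,0,0.005,0,0,0])

```text
t: 11.6
tool_pos: [0.4756, 0.1032, 0.218]
tool_rot: [0.476, -3.105, 0.0]
contact_force: [0.1, -0.8, 1.2]
opening: 0.0218
grip_force: 59.3
```

```bash
python3 f.py
```

```text
11.9 [0.4756 0.1032 0.218 ] F [0.21 0.24 0.34] sd [0.6  0.38 0.47] T [-0.022 -0.032 -0.007] 59.341036677360535
cu 408 [-11.65  -6.81  -2.96]
al 551 [-9.66  7.29 12.84]
```

>>> apply_moves(rows=[0,0,0.002,0,0,0,0,0,0.004,0,0,0,0,0,0.005,0,0,0,0,0,0.005,0,0,0])

```text
t: 12.35
tool_pos: [0.4757, 0.1032, 0.2151]
tool_rot: [-0.476, 3.105, 0.0]
contact_force: [0.5, -0.1, 1.1]
opening: 0.0213
grip_force: 59.4
```

```bash
python3 f.py
```

```text
12.65 [0.4757 0.1032 0.2151] F [0.62 0.03 1.34] sd [0.53 0.35 0.49] T [ 0.008 -0.103 -0.034] 59.40276503562927
cu 400 [-11.51  -7.25  -2.97]
al 576 [-11.99   7.17  13.13]
```

>>> apply_moves(rows=[0,0,0.001,0,0,0,0,0,0.002,0,0,0,0,0,0.003,0,0,0,0,0,0.004,0,0,0,0,0,0.004,0,0,0])

```text
t: 13.2
tool_pos: [0.4757, 0.1032, 0.2127]
tool_rot: [0.476, -3.105, -0.0]
contact_force: [-0.1, -1.0, 1.6]
opening: 0.0216
grip_force: 59.5
```

```bash
python3 f.py; python3 f.py; python3 - <<'E'
from h import *
# sprung-plate shift in the scene view: copper vs fixed-screw plate / head post along cap y, before and now
def f(im,d):
    P=cloud(cam('scene'),d); a=np.deg2rad(17.4); M=np.array([[np.cos(a),np.sin(a)],[-np.sin(a),np.cos(a)]])
    L=(P[...,:2]-[.4758,.1032])@M.T; hsv=cv2.cvtColor(im,cv2.COLOR_BGR2HSV).astype(int)
    w=(abs(L[...,0])<.025)&(abs(L[...,1])<.08)
    cu=w&(hsv[...,0]<14)&(hsv[...,1]>110)&(P[...,2]>.06)&(P[...,2]<.102)&(abs(L[...,1])<.03)
    post=w&(P[...,2]>.055)&(P[...,2]<.08)&(L[...,1]<-.03)&(L[...,1]>-.07)&(hsv[...,1]<80)
    return cu.sum(),np.median(L[cu][:,1])*1e3,post.sum(),np.percentile(L[post][:,1],[5,50])*1e3
z=np.load('scene0.npz'); print(f(z['im'],z['d']))
ims=[ctrl.get_image('scene') for _ in range(3)]
for i in ims: print(f(*i))
E
```

```text
13.5 [0.4757 0.1032 0.2127] F [ 0.33 -0.04  1.95] sd [0.37 0.23 0.28] T [-0.003 -0.089 -0.002] 59.46358144283295
cu 404 [-11.95  -7.17  -2.89]
al 566 [-10.53   7.16  13.09]
13.85 [0.4757 0.1032 0.2127] F [0.86 0.2  1.62] sd [0.52 0.57 0.27] T [ 0.005 -0.125 -0.038] 59.46617066860199
cu 406 [-11.97  -7.19  -2.91]
al 557 [-10.19   7.18  13.1 ]
(np.int64(115), np.float64(-8.50742568989329), np.int64(78), array([-52.16914476, -51.28603103]))
(np.int64(112), np.float64(-8.243830132507018), np.int64(81), array([-50.84702417, -49.79896374]))
(np.int64(111), np.float64(-8.200634713390736), np.int64(82), array([-50.83094914, -49.78450065]))
(np.int64(116), np.float64(-8.07018696833093), np.int64(80), array([-50.95484854, -49.8284324 ]))
```

Three signs agree. The plate spread in the wrist view and the copper-to-head shift in the scene view are both about 1.15 mm, and the wrist force is rising steadily. Handing in.

```bash
python3 -c "
from station import ctrl
print(ctrl.finish_job())"
```

```text
the job is handed in; nothing more can be done
None
```

I handed the job in with the red blade held upright in the gap, about 37 mm deep and snug, and the copper plate pushed back about 1.15 mm by the camera measurements; the hand-in returned no verdict.

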